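Swap tracing templates round on their two-pin holders

TASK

The three tracing templates for gift-box inserts were put back on the wrong two-pin holders. Move them round, parking one on the spare square holder or another free spot on the way, until each template sits fully down over both pins of the holder whose base has the same outline and the square holder is empty again. Leave the box cutter, the mug and the ribbon spool where they stand.

Things in the scene. Friction and masses are not known exactly. Their poses are not given: they have to be found in the camera images.
- template_plain_grip (a point): Loose plywood template, 12 mm thick, 150 g; plain oblong 110 x 50 mm (x, y). Two 13 mm through holes at x = +-38. Dark grip bar on top, 44 long (x), 18 wide (y), 48 high: pinch its 18 mm. Point: bar's centre, 36 above the plate's underside, 24 above its upper face, 24 below the bar's top. x along bar and holes, z up. Fits either way round.
- template_cross_grip (a point): Loose plywood template, 12 mm thick, 150 g; cross: oblong 110 x 50 mm with square arms 50 mm wide, 100 mm across (y). Two 13 mm through holes at x = +-38. Dark grip bar on top, 44 long (x), 18 wide (y), 48 high: pinch its 18 mm. Point: bar's centre, 36 above the plate's underside, 24 above its upper face, 24 below the bar's top. x along bar and holes, z up. Fits either way round.
- template_round_grip (a point): Loose plywood template, 12 mm thick, 150 g; oblong 110 x 50 mm with a round bulge (radius 30) on both long sides, 100 mm across (y). Two 13 mm through holes at x = +-38. Dark grip bar on top, 44 long (x), 18 wide (y), 48 high: pinch its 18 mm. Point: bar's centre, 36 above the plate's underside, 24 above its upper face, 24 below the bar's top. x along bar and holes, z up. Fits either way round.
- holder_plain_seat (a point): Fixed grey holder for the plain oblong template: base of that outline, 8 mm larger all round (126 x 66 mm), 14 mm thick. Two steel pins, 9 mm diameter, 26 high, top 8 mm tapered, at x = +-38. Point: base's upper face, midway between the pins; a seated template's underside is here. x from pin to pin, z up. Starts with a wrong template on it.
- holder_cross_seat (a point): Fixed grey holder for the cross-shaped template: base of that outline, 8 mm larger all round (126 x 116 mm), 14 mm thick. Two steel pins, 9 mm diameter, 26 high, top 8 mm tapered, at x = +-38. Point: base's upper face, midway between the pins; a seated template's underside is here. x from pin to pin, z up. Starts with a wrong template on it.
- holder_round_seat (a point): Fixed grey holder for the round-bulged template: base of that outline, 8 mm larger all round (126 x 116 mm), 14 mm thick. Two steel pins, 9 mm diameter, 26 high, top 8 mm tapered, at x = +-38. Point: base's upper face, midway between the pins; a seated template's underside is here. x from pin to pin, z up. Starts with a wrong template on it.
- holder_square_seat (a point): The spare holder, empty at the start: fixed grey square base 126 x 126 mm, 14 mm thick, with the same two pins (9 mm, 26 mm high, 38 mm either side of the middle along x). The point is on the base's upper face midway between the pins; x from pin to pin, z up. Any template can be parked on its pins.
- box_cutter: Bystander: a yellow box cutter with its blade in, lying flat, 25 x 158 mm (x, y), 16 mm high. Origin at the centre of its underside.
- mug: Bystander: a mug, 82 mm across, 112 mm over the handle, 94 mm high. Origin at its underside, within 15 mm of its axis towards the handle.
- ribbon_spool: Bystander: a ribbon spool lying flat, flanges 68 mm across, 34 mm high, with a loose ribbon end. Origin on its underside, about 28 mm from the spool's axis towards the ribbon end.
There are look-alikes about, which are no part of the job. What is shaped like the part that bears template_round_grip but yellow is not meant.

How it is judged:
By the outcome, as a careful person would: the job done as asked, in the order asked, and still so for the second after the job is handed in, with the robot touching nothing.
It also fails if it takes over 120 s, if anything falls off the work surface, if the arm or the gripper's body presses on something with over 40 N, if the wrist force passes 120 N, or if a joint passes its speed limit or range.

ROBOT

A 6-joint arm with a two-finger parallel gripper is mounted at the origin on the work surface; the furniture and walls round the work are solid. World frame = base frame: x ahead of the robot, y to its left, z up, the work surface at z = 0. Lengths are in mm, angles in rad, forces in N, time in s.
With the tool pointing down it reaches from about 275 to 1000 mm from the base axis. Payload 8.4 kg.
Tool frame: the origin (TCP) lies midway between the tips of the shut fingers; the grasp point (between the pads) lies grip_depth behind it (grip_depth is the distance from the TCP to the grasp point, in mm); z points along the fingers, y is the line along which they close (so a half turn about z gives the same grasp; the last joint's range is limited). The gripper opens to 85 mm and grips with 20 to 120 N. Pads are 22 mm wide; open, the fingers measure 114 mm over their backs; the gripper's body (76 mm by 85 mm) begins 54 mm behind the grasp point. The pads swing forward as they close: fully open they stand 13 mm farther back than shut.
Start: joints at [1.184, 0.353, 1.633, -0, 1.155, -0.002], TCP at [234.607, 579.299, 231.281] pointing down, gripper open.
Joint ranges: [-2.63, 2.63], [-0.92, 2.1], [0.06, 2.66], [-1.3, 4.44], [0, 2.69], [-3.02, 3.02]. Speed limits (rad/s): [2.22, 2.22, 2.79, 3.14, 3.14, 3.14].

INTERFACE

Orientations are given as [roll, pitch, yaw] about the fixed x, y, z axes, in that order (R = Rz(yaw) Ry(pitch) Rx(roll)).
In Python, from rig import * gives the robot as it stands.
- The arm moves only by the shell command python3 -m creep 'ROWS' [FORCE]. ROWS is JSON, a list of rows, each an object of numbers: "x", "y", "z": the shift along the tool's x, y, z in mm; "rx", "ry", "rz": the turn, a rotation vector about the tool's x, y, z in rad; "hand": the finger opening in mm, from 0 to 85.4. A call has 1 to 20 rows; each row shifts and turns the commanded pose from where the row before left it, along the tool's axes as they then stand; what a row does not reach is not made up. A row lasts 1/8 s, in which the tool goes at most 62.5 mm and 10.7 degrees, less where a joint would pass 70% of its speed; a pose out of reach is approached as far as the arm can. A call with a gripper value outside its range is refused whole. The fingers move at their own pace and stop on an object; FORCE is the grip in N (left out, the last holds). Time passes only in rows, so rows that do not move let the fingers close. It gives the time, the measured TCP pose, the force, the opening and the grip force at its end, in the units of the state.
- sense(): the state, without advancing time (a new reading comes with each control period).
- grab_frame(name): name is "side" or "top" or "wrist"; returns the picture (420x560x3 uint8, red, green, blue); there is no depth.
- get_calibration(name): a dict with "K" (3x3 intrinsics, pixels), "k1" (the pictures are not rectified: a ray, as slopes to the right and down, at radius r is drawn at 1 + k1 r^2 times it, then the intrinsics apply), "R" (3x3) and "t" (3): a world point X has camera coordinates R X + t. Camera axes: x right, y down, z forward; pixel columns grow to the right and rows downward; lengths in mm; the calibration is good to about 2 mm. A picture is of the moment at which its call begins: read the wrist's pose just before it. get_calibration takes no time and is no camera call; for the wrist camera it gives the pose at the moment of the call.
- sign_off(): hands the job in; it is judged then, once.
The state is a dict: "clock": time; "qpos": joint angles; "qvel": joint speeds; "joint_efforts": joint torques, N m; "eef_pos": TCP position; "tcp_rot": TCP orientation; "contact_force": force on the tool from outside, world axes, zero at the start; "wrist_torque": the same for the moment, N m; "opening": opening from 0.0 (shut) to 1.0 (fully open); "grasp_force": force on a finger pad.
Only numpy, scipy, OpenCV 4.12 (cv2) and the standard library are available. Lean on these libraries where they do the work, as an engineer would, in place of code of your own. Each camera call takes 0.05 s, during which the arm holds its last target. There are 200 camera calls.

## Working session

There is one attempt and no reset: what is moved stays moved. The work goes in short steps, Python scripts to look and compute and a shell command to move; the robot and the scene stay as the last step left them, time stands still between calls to the robot, and variables do not carry over. Pictures are saved under pics/ and viewed, at most 14 in all, crops included, and the job is handed in when it is done.

```bash
ls; mkdir -p pics; python3 - <<'E'
from rig import *
import cv2
for n in ("top","side"):
    f=grab_frame(n); cv2.imwrite(f"pics/{n}0.png",cv2.resize(f[:,:,::-1],(800,600),interpolation=cv2.INTER_CUBIC))
    c=get_calibration(n); print(n,c)
s=sense(); print(s)
print(get_calibration("wrist"))
E
```

```text
pics
top {'K': array([[505.24640412,   0.        , 273.08204744],
       [  0.        , 505.24640412, 216.59603465],
       [  0.        ,   0.        ,   1.        ]]), 'k1': -0.08868301818528124, 'R': array([[-4.88308256e-03, -9.99988068e-01, -1.36493585e-04],
       [-9.89300314e-01,  4.85079549e-03, -1.45812752e-01],
       [ 1.45811674e-01, -5.76982557e-04, -9.89312197e-01]]), 't': array([  71.04895604,  565.92773769, 1382.0952663 ])}
side {'K': array([[393.98976958,   0.        , 269.88545103],
       [  0.        , 393.98976958, 204.60515681],
       [  0.        ,   0.        ,   1.        ]]), 'k1': -0.06471946548952025, 'R': array([[ 0.96674774, -0.25503036, -0.0189296 ],
       [-0.15968076, -0.54416996, -0.82363895],
       [ 0.19975202,  0.79927378, -0.56679852]]), 't': array([-509.36375027,  165.37960578, 1158.79125055])}
{'clock': 0.1, 'qpos': array([ 1.18359971e+00,  3.53555850e-01,  1.63402853e+00, -1.29776842e-05,
        1.15519344e+00, -2.41293435e-03]), 'qvel': array([-2.18106156e-04, -2.70619352e-03, -1.61877248e-03,  1.23723887e-05,
        1.00141710e-03, -1.5
[... 160 characters left out ...]
 array([234.45744323, 578.92008706, 230.66450651]), 'tcp_rot': array([-3.14040746e+00,  9.00695897e-06,  2.75681422e+00]), 'contact_force': array([-0.37696804, -0.65226778,  1.11389354]), 'wrist_torque': array([-0.0085681 ,  0.01388659,  0.02116345]), 'grasp_force': 0.0, 'opening': 1.002610582786004}
{'K': array([[322.13889177,   0.        , 280.59186968],
       [  0.        , 322.13889177, 206.65443957],
       [  0.        ,   0.        ,   1.        ]]), 'k1': -0.05035907876118786, 'R': array([[ 0.37637172,  0.9264679 , -0.00125249],
       [ 0.88460512, -0.35896279,  0.29769026],
       [ 0.27535088, -0.11315015, -0.95466169]]), 't': array([-623.80676694,  -38.07537443,  380.03054861])}
```

View pics/top0.png

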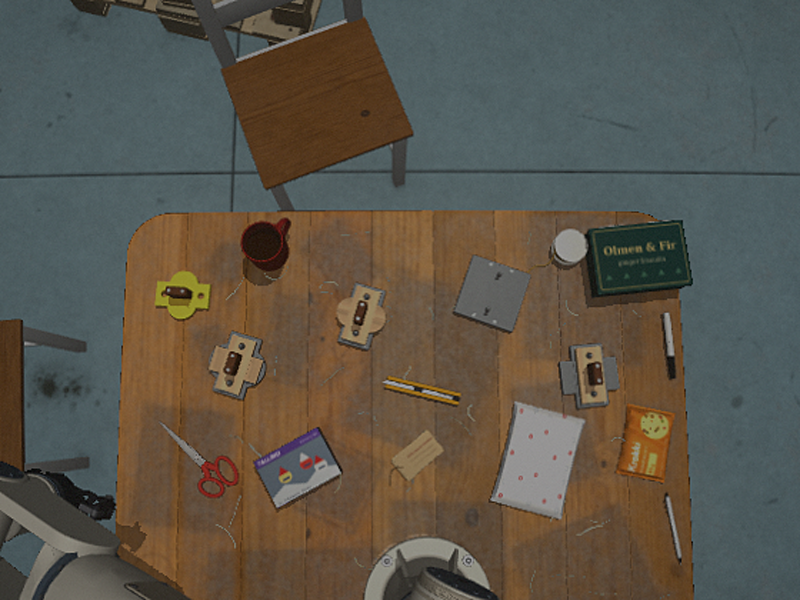

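View pics/side0.png

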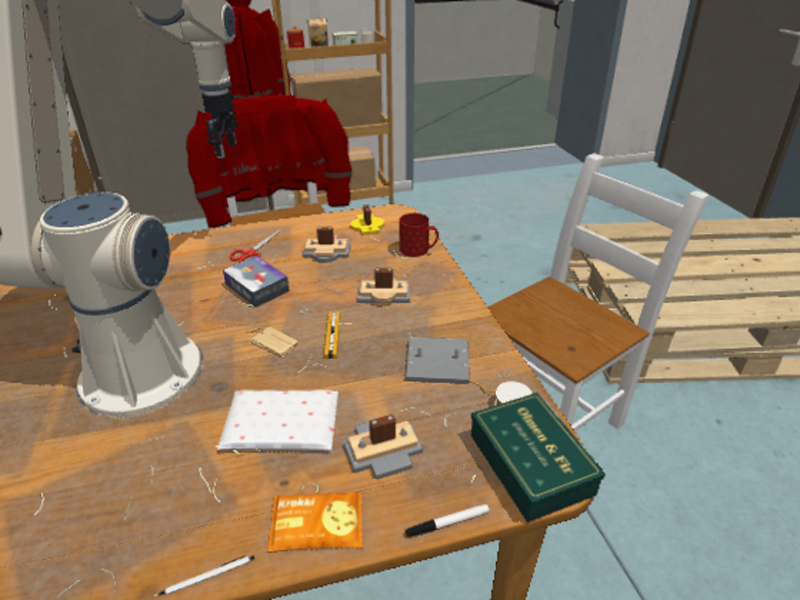

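Top view (800 px scale): round template at (360,315), cross template at (237,365), plain template at (590,377) on the cross base, empty square holder at (492,292), and the yellow look-alike at (182,294). The mug is at (265,243), the spool at (568,247) and the cutter at (421,390). I'll check the choice in a close crop.

```bash
cat > h.py <<'E'
from rig import *
import cv2, numpy as np
from scipy.spatial.transform import Rotation as Ro
def und(c,px):
    d=np.array([c['k1'],0,0,0,0.]); p=np.array(px,float).reshape(-1,1,2)
    return cv2.undistortPoints(p,c['K'],d).reshape(-1,2)
def ray(c,px):
    u=und(c,px); d=np.c_[u,np.ones(len(u))]@c['R']; return -c['R'].T@c['t'], d/np.linalg.norm(d,axis=1)[:,None]
def onz(c,px,z):
    o,d=ray(c,px); return o+d*((z-o[2])/d[:,2])[:,None]
def tri(cs,pxs):
    A=np.zeros((3,3));b=np.zeros(3);L=[]
    for c,p in zip(cs,pxs):
        o,d=ray(c,[p]);d=d[0];M=np.eye(3)-np.outer(d,d);A+=M;b+=M@o;L.append((o,M))
    X=np.linalg.solve(A,b); return X,[round(float(np.linalg.norm(M@(X-o))),1) for o,M in L]
def proj(c,X):
    return cv2.projectPoints(np.array(X,float).reshape(-1,1,3),cv2.Rodrigues(c['R'])[0],c['t'],c['K'],np.array([c['k1'],0,0,0,0.]))[0].reshape(-1,2)
def go(x,y,z,yaw):
    "tool shifts (constant yaw) and turn; yaw = desired tool yaw mod pi"
    s=sense(); R=Ro.from_euler('xyz',s['tcp_rot']); cy=s['tcp_rot'][2]
    dy=(yaw-cy+np.pi/2)%np.pi-np.pi/2
    T=Ro.from_euler('xyz',[np.pi,0,cy+dy])
    print('first shift xyz',R.inv().apply(np.array([x,y,z])-s['eef_pos']).round(1),'rotvec',(R.inv()*T).as_rotvec().round(4),'or shift after turn',T.inv().apply(np.array([x,y,z])-s['eef_pos']).round(1),'q6',s['qpos'][5].round(2))
E
python3 - <<'E'
from h import *
f=cv2.imread('pics/top0.png')
f=grab_frame('top')[:,:,::-1]; g=grab_frame('side')[:,:,::-1]
def cr(f,cx,cy,w=100,h=75,s=4): 
    x=int(cx*.7-w/2);y=int(cy*.7-h/2); return cv2.resize(f[y:y+h,x:x+w],(400,300),interpolation=cv2.INTER_CUBIC),(x,y)
o=[cr(f,*p) for p in ((237,365),(360,315),(590,377),(492,292))]
print([b for a,b in o])
cv2.imwrite('pics/c1.png',np.vstack([np.hstack([o[0][0],o[1][0]]),np.hstack([o[2][0],o[3][0]])]))
o=[cr(g,*p) for p in ((327,243),(384,287),(385,443),(438,358))]
print([b for a,b in o])
cv2.imwrite('pics/c2.png',np.vstack([np.hstack([o[0][0],o[1][0]]),np.hstack([o[2][0],o[3][0]])]))
E
```

```text
[(115, 217), (201, 183), (363, 226), (294, 166)]
[(178, 132), (218, 163), (219, 272), (256, 213)]
```

View pics/c1.png

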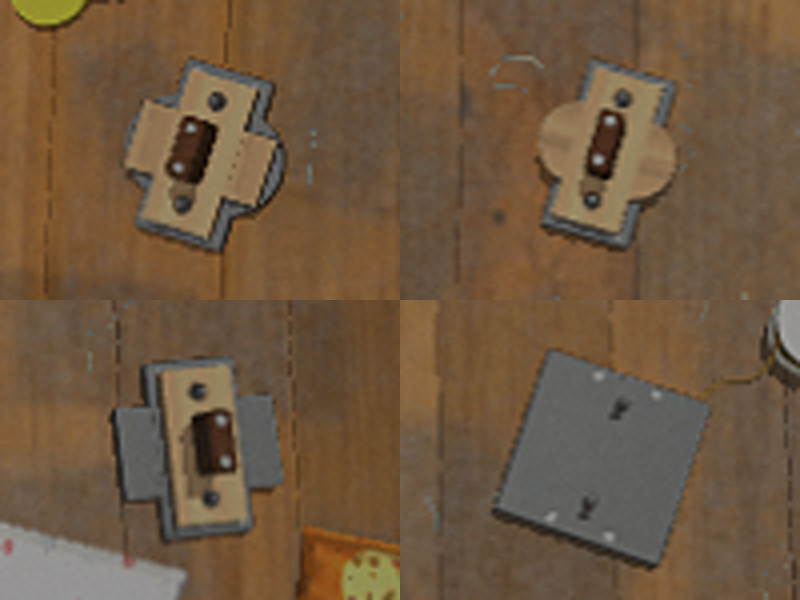

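View pics/c2.png

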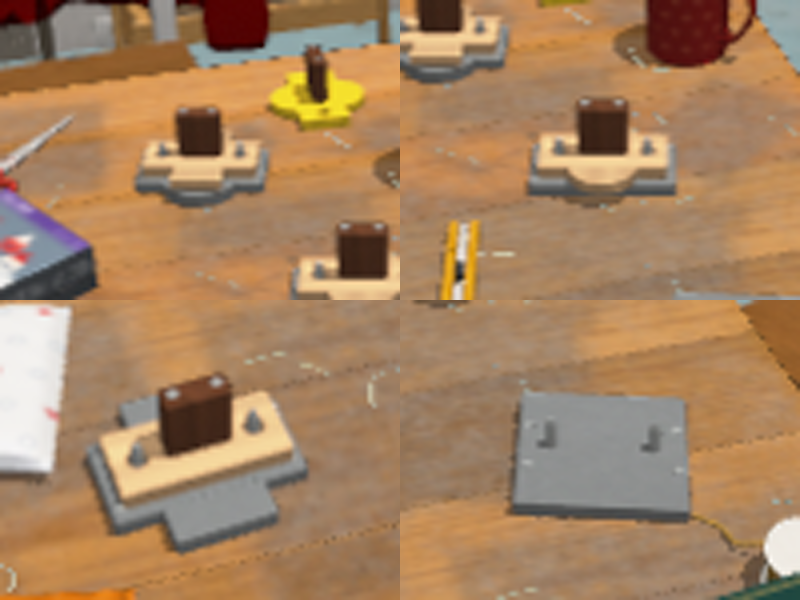

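The crops confirm it. The cross template is on the round base, the round one on the plain base, and the plain one on the cross base; the square holder is empty, and the yellow piece is separate. Next I triangulate the pin tips and bar-top screws from both views.

```bash
python3 - <<'E'
from h import *
t=get_calibration('top');s=get_calibration('side')
to=[(115,217),(201,183),(363,226),(294,166)]; so=[(178,132),(218,163),(219,272),(256,213)]
P=[ # name, idx, top crop far, top near, side right, side left
('A pins',0,(217,101),(183,204),(240,147),(162,148)),('A screws',0,(190,127),(178,168),(213,110),(184,110)),
('B pins',1,(223,98),(192,199),(248,143),(158,143)),('B screws',1,(208,118),(198,160),(218,101),(186,101)),
('C pins',2,(198,91),(211,197),(253,112),(137,147)),('C screws',2,(222,120),(226,161),(219,78),(173,93)),
('D pins',3,(222,105),(188,203),(256,130),(150,124))]
r=lambda o,c:(o[0]+(c[0]+.5)/4-.5,o[1]+(c[1]+.5)/4-.5)
for n,i,a,b,c,d in P:
    X,e=tri([t,s],[r(to[i],a),r(so[i],c)]);Y,f=tri([t,s],[r(to[i],b),r(so[i],d)])
    v=X-Y; print(n,X.round(),e,Y.round(),f,'mid',((X+Y)/2).round(1),'len',np.linalg.norm(v).round(1),'yaw',np.arctan2(v[1],v[0]).round(3))
S=sense();R=Ro.from_euler('xyz',S['tcp_rot']).as_matrix();c=get_calibration('wrist')
print('cam in tool',R.T@(-c['R'].T@c['t']-S['eef_pos']), 'axis',R.T@c['R'][2])
E
```

```text
A pins [495. 362.  36.] [1.3, 1.3] [422. 385.  35.] [1.7, 1.7] mid [458.8 373.8  35.5] len 76.1 yaw -0.303
A screws [473. 373.  75.] [1.5, 1.5] [446. 380.  75.] [0.9, 0.9] mid [459.7 376.4  75. ] len 28.5 yaw -0.264
B pins [594. 116.  35.] [1.0, 1.0] [521. 138.  35.] [2.0, 2.0] mid [557.1 126.7  35.4] len 76.2 yaw -0.292
B screws [571. 125.  77.] [2.3, 2.3] [544. 131.  77.] [0.8, 0.8] mid [557.6 128.2  76.9] len 28.5 yaw -0.233
C pins [ 474. -323.   36.] [0.7, 0.7] [ 399. -330.   35.] [1.1, 1.1] mid [ 436.3 -326.8   35.7] len 75.2 yaw 0.088
C screws [ 451. -328.   78.] [0.2, 0.2] [ 422. -330.   76.] [0.8, 0.8] mid [ 436.6 -328.9   76.8] len 28.6 yaw 0.076
D pins [ 638. -150.   32.] [0.1, 0.1] [ 566. -123.   34.] [0.8, 0.8] mid [ 602.2 -136.5   33. ] len 76.6 yaw -0.354
cam in tool [  76.10587834   -0.39547249 -142.71511262] axis [-2.97701091e-01 -3.09780127e-04  9.54659083e-01]
```

```bash
python3 - <<'E'
import rig; from h import *
print([n for n in dir(rig) if not n.startswith('_')], getattr(rig,'grip_depth',None))
go(557.5,127.5,170,-0.29)
E
```

```text
['MotionError', 'get_calibration', 'grab_frame', 'grip_depth', 'sense', 'sign_off'] 18.700000000000003
first shift xyz [-468.9 -297.2   61.1] rotvec [-0.0009 -0.0001 -0.0948] or shift after turn [-438.6 -340.3   60.8] q6 -0.0
```

```bash
python3 -m creep '[{"rz":-0.095},{"x":-36.5,"y":-28.4,"z":5},{"x":-36.5,"y":-28.4,"z":5},{"x":-36.5,"y":-28.4,"z":5},{"x":-36.5,"y":-28.4,"z":5},{"x":-36.5,"y":-28.4,"z":5},{"x":-36.5,"y":-28.4,"z":5},{"x":-36.5,"y":-28.4,"z":5},{"x":-36.5,"y":-28.4,"z":5},{"x":-36.5,"y":-28.4,"z":5},{"x":-36.5,"y":-28.4,"z":5},{"x":-36.5,"y":-28.4,"z":5},{"x":-36.5,"y":-28.4,"z":5},{"x":0},{"x":0}]' 40
python3 - <<'E'
from h import *
go(557.5,127.5,110,-0.29)
c=get_calibration('wrist'); f=grab_frame('wrist'); cv2.imwrite('pics/w1.png',f[:,:,::-1])
print(proj(c,[[594,116,36],[521,138,36],[571,125,74],[544,131,74]]).round())
E
```

```text
first shift xyz [-468.9 -297.2  121.1] rotvec [-0.0009 -0.0001 -0.0948] or shift after turn [-438.6 -340.3  120.8] q6 -0.0
[[102. 485.]
 [ 87. 454.]
 [ 86. 501.]
 [ 79. 489.]]schema error: expected keys x, y, z, rx, ry, rz, hand
```

View pics/w1.png

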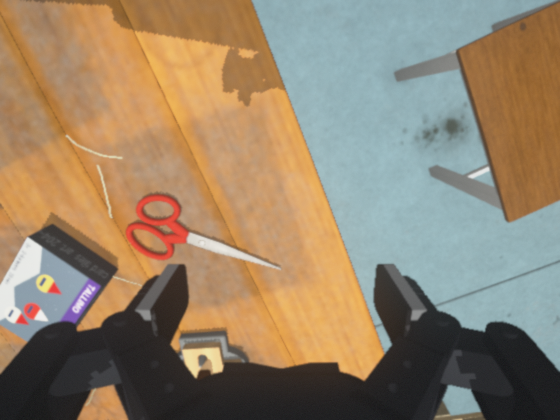

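The wrist picture shows only the scissors and the table edge, because the move was refused: rows must carry all the keys. Repeating with full rows.

```bash
python3 -m creep '[{"x":0,"y":0,"z":0,"rx":0,"ry":0,"rz":-0.095,"hand":85},{"x":-36.5,"y":-28.4,"z":5,"rx":0,"ry":0,"rz":0,"hand":85},{"x":-36.5,"y":-28.4,"z":5,"rx":0,"ry":0,"rz":0,"hand":85},{"x":-36.5,"y":-28.4,"z":5,"rx":0,"ry":0,"rz":0,"hand":85},{"x":-36.5,"y":-28.4,"z":5,"rx":0,"ry":0,"rz":0,"hand":85},{"x":-36.5,"y":-28.4,"z":5,"rx":0,"ry":0,"rz":0,"hand":85},{"x":-36.5,"y":-28.4,"z":5,"rx":0,"ry":0,"rz":0,"hand":85},{"x":-36.5,"y":-28.4,"z":5,"rx":0,"ry":0,"rz":0,"hand":85},{"x":-36.5,"y":-28.4,"z":5,"rx":0,"ry":0,"rz":0,"hand":85},{"x":-36.5,"y":-28.4,"z":5,"rx":0,"ry":0,"rz":0,"hand":85},{"x":-36.5,"y":-28.4,"z":5,"rx":0,"ry":0,"rz":0,"hand":85},{"x":-36.5,"y":-28.4,"z":5,"rx":0,"ry":0,"rz":0,"hand":85},{"x":-36.5,"y":-28.4,"z":5,"rx":0,"ry":0,"rz":0,"hand":85},{"x":0,"y":0,"z":0,"rx":0,"ry":0,"rz":0,"hand":85},{"x":0,"y":0,"z":0,"rx":0,"ry":0,"rz":0,"hand":85}]' 40
python3 - <<'E'
from h import *
go(557.5,127.5,31.5,-0.29)
c=get_calibration('wrist'); f=grab_frame('wrist'); cv2.imwrite('pics/w2.png',f[:,:,::-1])
print(proj(c,[[594,116,36],[521,138,36],[571,125,74],[544,131,74]]).round())
E
```

```text
clock: 2.12
eef_pos: [556.5, 127.7, 171.1]
tcp_rot: [-3.142, -0.001, 2.851]
contact_force: [-0.9, 0.6, -0.4]
opening: 0.992
grasp_force: 0.0
first shift xyz [-1.100e+00  1.000e-01  1.396e+02] rotvec [-0.     -0.0007 -0.0006] or shift after turn [-1.000e+00  1.000e-01  1.396e+02] q6 -1.06
[[281. 236.]
 [281. 154.]
 [283. 226.]
 [281. 192.]]
```

View pics/w2.png

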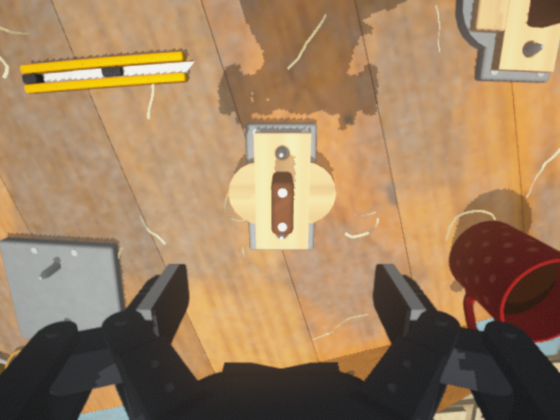

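Wrist view: round template centred between the fingers, with bar screws at (282,193) and (282,227) and the near pin at (282,153). All are within 1 px of my prediction. Grasping.

```bash
python3 -m creep '[{"x":-1,"y":0.3,"z":40,"rx":0,"ry":0,"rz":0,"hand":85},{"x":0,"y":0,"z":40,"rx":0,"ry":0,"rz":0,"hand":85},{"x":0,"y":0,"z":30,"rx":0,"ry":0,"rz":0,"hand":85},{"x":0,"y":0,"z":20,"rx":0,"ry":0,"rz":0,"hand":85},{"x":0,"y":0,"z":9.5,"rx":0,"ry":0,"rz":0,"hand":60},{"x":0,"y":0,"z":0,"rx":0,"ry":0,"rz":0,"hand":30},{"x":0,"y":0,"z":0,"rx":0,"ry":0,"rz":0,"hand":5},{"x":0,"y":0,"z":0,"rx":0,"ry":0,"rz":0,"hand":5},{"x":0,"y":0,"z":0,"rx":0,"ry":0,"rz":0,"hand":5},{"x":0,"y":0,"z":0,"rx":0,"ry":0,"rz":0,"hand":5},{"x":0,"y":0,"z":0,"rx":0,"ry":0,"rz":0,"hand":5},{"x":0,"y":0,"z":0,"rx":0,"ry":0,"rz":0,"hand":5}]' 40
```

```text
clock: 3.68
eef_pos: [558.6, 127.8, 32.8]
tcp_rot: [3.141, 0.001, 2.852]
contact_force: [-1.0, 0.7, 6.7]
opening: 0.209
grasp_force: 43.7
```

```bash
python3 -m creep '[{"x":0,"y":0,"z":-10,"rx":0,"ry":0,"rz":0,"hand":5},{"x":0,"y":0,"z":-15,"rx":0,"ry":0,"rz":0,"hand":5},{"x":0,"y":0,"z":-25,"rx":0,"ry":0,"rz":0,"hand":5},{"x":0,"y":0,"z":-30,"rx":0,"ry":0,"rz":0,"hand":5},{"x":0,"y":0,"z":-15,"rx":0,"ry":0,"rz":0,"hand":5},{"x":0,"y":0,"z":0,"rx":0,"ry":0,"rz":0,"hand":5}]'
python3 - <<'E'
from h import *
go(706,-172,128,-0.345)
E
```

```text
clock: 4.42
eef_pos: [558.7, 127.7, 128.1]
tcp_rot: [3.14, 0.002, 2.852]
contact_force: [0.4, -0.8, -0.8]
opening: 0.204
grasp_force: 42.6
first shift xyz [-226.8 -245.1    0.3] rotvec [0.0012 0.0021 0.0551] or shift after turn [-2.399e+02 -2.322e+02  1.000e-01] q6 -1.06
```

```bash
python3 -m creep '[{"x":0,"y":0,"z":0,"rx":0,"ry":0,"rz":0.055,"hand":5},{"x":-24,"y":-23.2,"z":0,"rx":0,"ry":0,"rz":0,"hand":5},{"x":-24,"y":-23.2,"z":0,"rx":0,"ry":0,"rz":0,"hand":5},{"x":-24,"y":-23.2,"z":0,"rx":0,"ry":0,"rz":0,"hand":5},{"x":-24,"y":-23.2,"z":0,"rx":0,"ry":0,"rz":0,"hand":5},{"x":-24,"y":-23.2,"z":0,"rx":0,"ry":0,"rz":0,"hand":5},{"x":-24,"y":-23.2,"z":0,"rx":0,"ry":0,"rz":0,"hand":5},{"x":-24,"y":-23.2,"z":0,"rx":0,"ry":0,"rz":0,"hand":5},{"x":-24,"y":-23.2,"z":0,"rx":0,"ry":0,"rz":0,"hand":5},{"x":-24,"y":-23.2,"z":0,"rx":0,"ry":0,"rz":0,"hand":5},{"x":-24,"y":-23.2,"z":0,"rx":0,"ry":0,"rz":0,"hand":5},{"x":0,"y":0,"z":0,"rx":0,"ry":0,"rz":0,"hand":5},{"x":0,"y":0,"z":0,"rx":0,"ry":0,"rz":0,"hand":5}]'
python3 - <<'E'
from h import *
c=get_calibration('wrist'); S=sense(); f=grab_frame('wrist')
np.savez('w3.npz',f=f,**c,p=S['eef_pos'],r=S['tcp_rot']); cv2.imwrite('pics/w3.png',cv2.resize(f[:,:,::-1],(800,600),interpolation=cv2.INTER_CUBIC))
R=Ro.from_euler('xyz',S['tcp_rot']).as_matrix()
P=np.array([[638,-150,40],[566,-123,40],[638,-150,14],[566,-123,14]])
H=S['eef_pos']+(R@np.array([[38,0,-(26-31.3+0)],[38,0,7]]).T).T
print(((proj(c,P)+.5)/.7-.5).round(1)); print(((proj(c,H)+.5)/.7-.5).round(1))
E
```

```text
clock: 6.05
eef_pos: [704.4, -171.3, 125.3]
tcp_rot: [3.142, -0.003, 2.796]
contact_force: [0.4, -0.1, -1.5]
opening: 0.206
grasp_force: 42.6
[[396.9 167. ]
 [398.7 -12.4]
 [397.3 165.6]
 [399.    5.6]]
[[402.4 272.3]
 [402.4 271. ]]
```

View pics/w3.png

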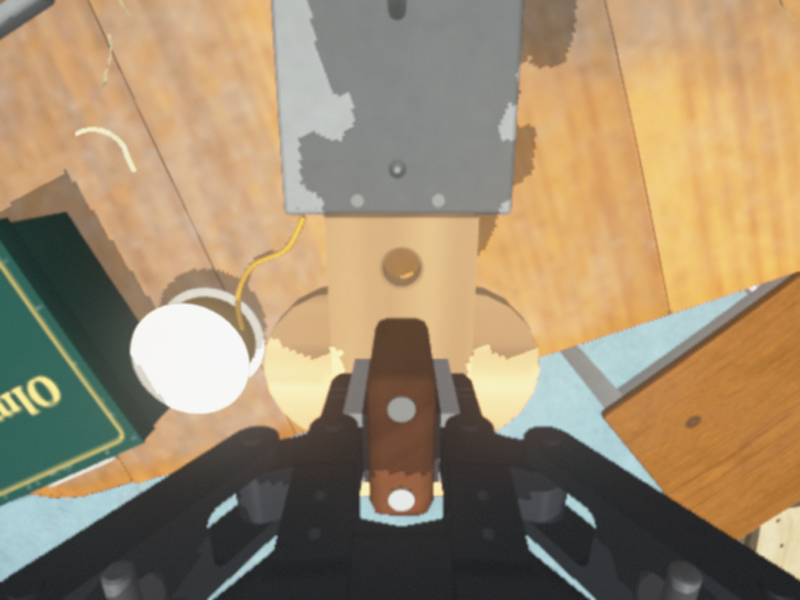

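Wrist view at 800 scale: the square holder's near pin is at (398,169) against a prediction of (397,167), and its far pin is at (398,~5). The held template's front hole is at (402,265), so the template sits about 2 mm forward in the hand. Working out the shift.

```bash
cat >> h.py <<'E'
def tl(d,px,z=None,tz=None):
    "800-scale px -> tool-frame point on world height z or on tool height tz"
    p=(np.array(px,float)+.5)*.7-.5; R=Ro.from_euler('xyz',d['r']).as_matrix()
    o,r=ray(d,[p]); o=R.T@(o-d['p']); r=R.T@r[0]
    k=tz-o[2] if tz is not None else (d['p'][2]-z)-o[2]
    return o+r*k/r[2]
E
python3 - <<'E'
from h import *
d=dict(np.load('w3.npz'))
h=tl(d,(402,265.5),tz=6.8); n=tl(d,(398,169),z=39); s1=tl(d,(401,409),tz=6.8-48); s2=tl(d,(401,499),tz=6.8-48)
print('hole',h,'pin',n,'screws',s1,s2)
S=sense(); print(S['eef_pos'],S['tcp_rot'])
print('shift',n+[76,0,0]-h)
E
```

```text
hole [39.95769859 -0.12006673  6.8       ] pin [68.52018282 -1.87720538 86.33679029] screws [ 14.58901131  -0.47627531 -41.2       ] [-13.3586479   -0.50770931 -41.2       ]
[ 704.49478843 -170.9934074   125.6621594 ] [ 3.14152964e+00 -2.15759015e-03  2.79702772e+00]
shift [104.56248423  -1.75713865  79.53679029]
```

```bash
python3 -m creep '[{"x":26,"y":-0.5,"z":0,"rx":0,"ry":0.002,"rz":0,"hand":5},{"x":35,"y":-0.5,"z":5,"rx":0,"ry":0,"rz":0,"hand":5},{"x":30,"y":-0.5,"z":15,"rx":0,"ry":0,"rz":0,"hand":5},{"x":14.5,"y":-0.3,"z":15,"rx":0,"ry":0,"rz":0,"hand":5},{"x":0,"y":0,"z":15,"rx":0,"ry":0,"rz":0,"hand":5},{"x":0,"y":0,"z":12,"rx":0,"ry":0,"rz":0,"hand":5},{"x":0,"y":0,"z":4,"rx":0,"ry":0,"rz":0,"hand":5},{"x":0,"y":0,"z":0,"rx":0,"ry":0,"rz":0,"hand":5}]'
python3 - <<'E'
from h import *
c=get_calibration('wrist'); S=sense(); f=grab_frame('wrist')
cv2.imwrite('pics/w4.png',cv2.resize(f[100:310,140:420,::-1],(800,600),interpolation=cv2.INTER_CUBIC))
R=Ro.from_euler('xyz',S['tcp_rot']).as_matrix()
print(S['contact_force'],S['wrist_torque'])
E
```

```text
clock: 7.1
eef_pos: [605.8, -138.0, 60.6]
tcp_rot: [-3.142, -0.002, 2.797]
contact_force: [0.5, -0.1, -1.4]
opening: 0.206
grasp_force: 42.6
[ 0.49641317 -0.07519431 -1.42990492] [-0.01917627 -0.01669554  0.01164126]
```

View pics/w4.png

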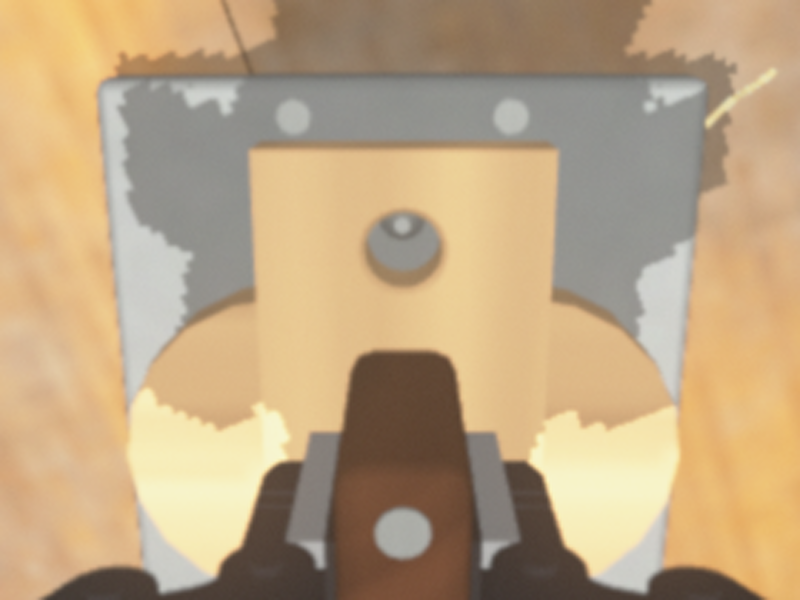

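Through the front hole (centre 403,247 in the crop) the pin tip shows at (403,226), with the column matching. I'll measure the remaining fore-aft offset.

```bash
cat >> h.py <<'E'
def fit(hole,tip,ztip=40.,ht=6.8,crop=True):
    "crop px of the hole's upper rim centre and pin tip -> tool shift to put hole on pin"
    c=get_calibration('wrist'); S=sense(); d=dict(c,p=S['eef_pos'],r=S['tcp_rot'])
    full=lambda p:((140+(p[0]+.5)*.35)/.7-.5,(100+(p[1]+.5)*.35)/.7-.5)
    h=tl(d,full(hole),tz=ht); t=tl(d,full(tip),z=ztip); print('hole',h.round(2),'tip',t.round(2),'shift',(t-h).round(2))
E
python3 - <<'E'
from h import *
fit((403,247),(403,226))
go(602.2,-136.5,32.8,-.347)
E
```

```text
hole [39.74 -0.4   6.8 ] tip [40.21 -0.39 20.98] shift [4.700e-01 1.000e-02 1.418e+01]
first shift xyz [ 4.   0.2 28.2] rotvec [ 0.     -0.0017  0.0022] or shift after turn [ 4.   0.2 28.2] q6 -1.45
```

```bash
python3 -m creep '[{"x":0.5,"y":0,"z":3,"rx":0,"ry":0.002,"rz":0,"hand":5},{"x":0,"y":0,"z":3,"rx":0,"ry":0,"rz":0,"hand":5},{"x":0,"y":0,"z":4,"rx":0,"ry":0,"rz":0,"hand":5},{"x":0,"y":0,"z":0,"rx":0,"ry":0,"rz":0,"hand":5}]'
```

```text
clock: 7.65
eef_pos: [604.7, -137.7, 50.6]
tcp_rot: [-3.142, -0.005, 2.797]
contact_force: [0.8, 0.7, -1.2]
opening: 0.206
grasp_force: 42.6
```

```bash
python3 -m creep '[{"x":0,"y":0,"z":4,"rx":0,"ry":-0.004,"rz":0,"hand":5},{"x":0,"y":0,"z":4,"rx":0,"ry":0,"rz":0,"hand":5},{"x":0,"y":0,"z":4,"rx":0,"ry":0,"rz":0,"hand":5},{"x":0,"y":0,"z":3,"rx":0,"ry":0,"rz":0,"hand":5},{"x":0,"y":0,"z":1.5,"rx":0,"ry":0,"rz":0,"hand":5},{"x":0,"y":0,"z":0,"rx":0,"ry":0,"rz":0,"hand":5}]'
```

```text
clock: 8.4
eef_pos: [604.9, -137.7, 34.3]
tcp_rot: [-3.142, -0.0, 2.797]
contact_force: [0.4, 0.1, 0.0]
opening: 0.205
grasp_force: 42.6
```

```bash
python3 -m creep '[{"x":0,"y":0,"z":1.2,"rx":0,"ry":0,"rz":0,"hand":5},{"x":0,"y":0,"z":0,"rx":0,"ry":0,"rz":0,"hand":5},{"x":0,"y":0,"z":0,"rx":0,"ry":0,"rz":0,"hand":50},{"x":0,"y":0,"z":0,"rx":0,"ry":0,"rz":0,"hand":70},{"x":0,"y":0,"z":0,"rx":0,"ry":0,"rz":0,"hand":70},{"x":0,"y":0,"z":-15,"rx":0,"ry":0,"rz":0,"hand":70},{"x":0,"y":0,"z":-40,"rx":0,"ry":0,"rz":0,"hand":85},{"x":0,"y":0,"z":-50,"rx":0,"ry":0,"rz":0,"hand":85},{"x":0,"y":0,"z":-30,"rx":0,"ry":0,"rz":0,"hand":85},{"x":0,"y":0,"z":0,"rx":0,"ry":0,"rz":0,"hand":85}]'
python3 - <<'E'
from h import *
c=get_calibration('wrist'); S=sense()
go(436.5,-328,168,0.082)
E
```

```text
clock: 9.65
eef_pos: [606.8, -138.1, 172.2]
tcp_rot: [3.141, 0.006, 2.797]
contact_force: [-0.6, 0.5, -1.1]
opening: 0.993
grasp_force: 0.0
first shift xyz [  96.1 -236.3    3.4] rotvec [-0.0006  0.0061 -0.4268] or shift after turn [ 185.3 -175.3    4.2] q6 -1.45
```

```bash
python3 -m creep '[{"x":0,"y":0,"z":0,"rx":0,"ry":0.006,"rz":-0.142,"hand":85},{"x":0,"y":0,"z":0,"rx":0,"ry":0,"rz":-0.142,"hand":85},{"x":0,"y":0,"z":0,"rx":0,"ry":0,"rz":-0.143,"hand":85},{"x":26.5,"y":-25,"z":0,"rx":0,"ry":0,"rz":0,"hand":85},{"x":26.5,"y":-25,"z":0,"rx":0,"ry":0,"rz":0,"hand":85},{"x":26.5,"y":-25,"z":0,"rx":0,"ry":0,"rz":0,"hand":85},{"x":26.5,"y":-25,"z":0,"rx":0,"ry":0,"rz":0,"hand":85},{"x":26.5,"y":-25,"z":0,"rx":0,"ry":0,"rz":0,"hand":85},{"x":26.5,"y":-25,"z":0,"rx":0,"ry":0,"rz":0,"hand":85},{"x":26.5,"y":-25,"z":4,"rx":0,"ry":0,"rz":0,"hand":85},{"x":0,"y":0,"z":0,"rx":0,"ry":0,"rz":0,"hand":85},{"x":0,"y":0,"z":0,"rx":0,"ry":0,"rz":0,"hand":85}]'
python3 - <<'E'
from h import *
go(436.5,-328,31.5,0.082)
c=get_calibration('wrist'); f=grab_frame('wrist'); cv2.imwrite('pics/w5.png',cv2.resize(f[:,:,::-1],(800,600)))
print(((proj(c,[[474,-323,38],[399,-330,38],[451,-328,74],[422,-330,74]])+.5)/.7-.5).round())
E
```

```text
clock: 11.15
eef_pos: [434.3, -326.9, 164.6]
tcp_rot: [3.139, -0.006, -3.06]
contact_force: [0.3, 1.0, 0.2]
opening: 0.997
grasp_force: 0.0
first shift xyz [ -2.9  -1.6 133.1] rotvec [ 0.0028 -0.006  -0.0004] or shift after turn [ -2.1  -1.2 133.1] q6 -2.3
[[402. 345.]
 [401. 226.]
 [397. 332.]
 [397. 280.]]
```

View pics/w5.png

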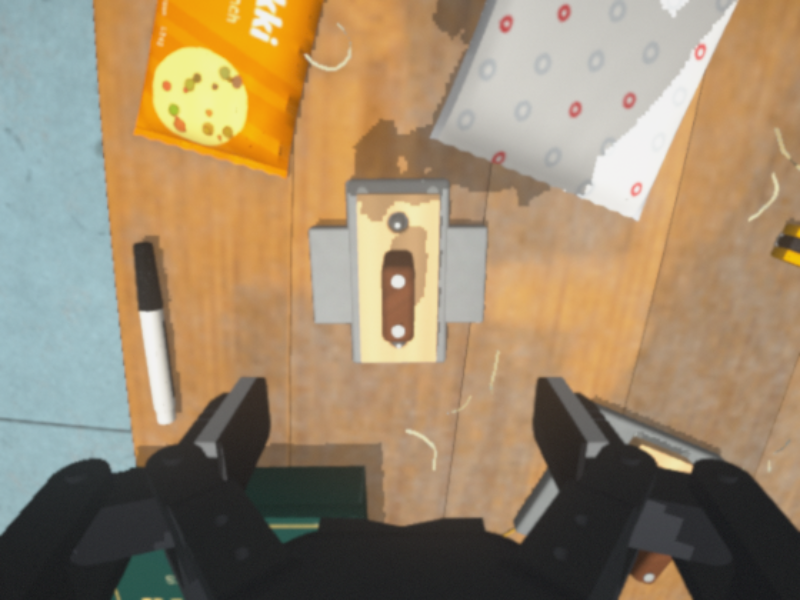

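Wrist view: plain template with bar screws at (398,282) and (398,331) and a pin at (398,222), as predicted. Grasping.

```bash
python3 -m creep '[{"x":0,"y":0,"z":0,"rx":0.003,"ry":-0.006,"rz":0,"hand":85},{"x":-2.1,"y":-1.4,"z":35,"rx":0,"ry":0,"rz":0,"hand":85},{"x":0,"y":0,"z":40,"rx":0,"ry":0,"rz":0,"hand":85},{"x":0,"y":0,"z":30,"rx":0,"ry":0,"rz":0,"hand":85},{"x":0,"y":0,"z":20,"rx":0,"ry":0,"rz":0,"hand":70},{"x":0,"y":0,"z":7,"rx":0,"ry":0,"rz":0,"hand":50},{"x":0,"y":0,"z":0,"rx":0,"ry":0,"rz":0,"hand":30},{"x":0,"y":0,"z":0,"rx":0,"ry":0,"rz":0,"hand":5},{"x":0,"y":0,"z":0,"rx":0,"ry":0,"rz":0,"hand":5},{"x":0,"y":0,"z":0,"rx":0,"ry":0,"rz":0,"hand":5},{"x":0,"y":0,"z":0,"rx":0,"ry":0,"rz":0,"hand":5},{"x":0,"y":0,"z":0,"rx":0,"ry":0,"rz":0,"hand":5}]' 40
```

```text
clock: 12.7
eef_pos: [437.3, -329.1, 33.8]
tcp_rot: [-3.14, 0.002, -3.059]
contact_force: [-0.2, 0.1, 6.0]
opening: 0.204
grasp_force: 40.5
```

```bash
python3 -m creep '[{"x":0,"y":0,"z":-10,"rx":0,"ry":0,"rz":0,"hand":5},{"x":0,"y":0,"z":-15,"rx":0,"ry":0,"rz":0,"hand":5},{"x":0,"y":0,"z":-30,"rx":0,"ry":0,"rz":0,"hand":5},{"x":0,"y":0,"z":-40,"rx":0,"ry":0,"rz":0,"hand":5},{"x":0,"y":0,"z":-25,"rx":0,"ry":0,"rz":0,"hand":5},{"x":0,"y":0,"z":0,"rx":0,"ry":0,"rz":0,"hand":5}]'
python3 - <<'E'
from h import *
go(557.1,126.7,100,-0.292)
E
```

```text
clock: 13.45
eef_pos: [437.7, -329.5, 155.6]
tcp_rot: [-3.138, 0.004, -3.059]
contact_force: [-0.1, -0.4, -2.2]
opening: 0.205
grasp_force: 39.4
first shift xyz [-156.2  445.1   54.4] rotvec [-0.0033  0.0046  0.3741] or shift after turn [ 17.  471.2  55.6] q6 -2.3
```

```bash
python3 -m creep '[{"x":0,"y":0,"z":0,"rx":-0.003,"ry":0.004,"rz":0.125,"hand":5},{"x":0,"y":0,"z":0,"rx":0,"ry":0,"rz":0.125,"hand":5},{"x":0,"y":0,"z":0,"rx":0,"ry":0,"rz":0.124,"hand":5},{"x":1.4,"y":30.2,"z":0,"rx":0,"ry":0,"rz":0,"hand":5},{"x":1.4,"y":40,"z":0,"rx":0,"ry":0,"rz":0,"hand":5},{"x":1.4,"y":40,"z":0,"rx":0,"ry":0,"rz":0,"hand":5},{"x":1.4,"y":40,"z":0,"rx":0,"ry":0,"rz":0,"hand":5},{"x":1.4,"y":40,"z":0,"rx":0,"ry":0,"rz":0,"hand":5},{"x":1.4,"y":40,"z":0,"rx":0,"ry":0,"rz":0,"hand":5},{"x":1.4,"y":40,"z":0,"rx":0,"ry":0,"rz":0,"hand":5},{"x":1.4,"y":40,"z":0,"rx":0,"ry":0,"rz":0,"hand":5},{"x":1.4,"y":40,"z":10,"rx":0,"ry":0,"rz":0,"hand":5},{"x":1.4,"y":40,"z":15,"rx":0,"ry":0,"rz":0,"hand":5},{"x":1.4,"y":40,"z":15,"rx":0,"ry":0,"rz":0,"hand":5},{"x":1.4,"y":36,"z":15,"rx":0,"ry":0,"rz":0,"hand":5},{"x":0,"y":5,"z":0,"rx":0,"ry":0,"rz":0,"hand":5},{"x":0,"y":0,"z":0,"rx":0,"ry":0,"rz":0,"hand":5}]'
python3 - <<'E'
from h import *
go(557.1,126.7,61,-0.292)
E
```

```text
clock: 15.58
eef_pos: [555.2, 127.5, 97.8]
tcp_rot: [-3.142, -0.005, 2.851]
contact_force: [-0.3, 0.1, -1.0]
opening: 0.209
grasp_force: 39.5
first shift xyz [-2.2 -0.2 36.8] rotvec [-0.     -0.0052  0.0011] or shift after turn [-2.  -0.2 36.8] q6 -1.06
```

```bash
python3 -m creep '[{"x":-2.5,"y":-0.2,"z":12,"rx":0,"ry":-0.005,"rz":0,"hand":5},{"x":0,"y":0,"z":15,"rx":0,"ry":0,"rz":0,"hand":5},{"x":0,"y":0,"z":9,"rx":0,"ry":0,"rz":0,"hand":5},{"x":0,"y":0,"z":0,"rx":0,"ry":0,"rz":0,"hand":5},{"x":0,"y":0,"z":0,"rx":0,"ry":0,"rz":0,"hand":5}]'
python3 - <<'E'
from h import *
go(557.1,126.7,61,-0.292)
f=grab_frame('wrist')
cv2.imwrite('pics/w6.png',cv2.resize(f[100:310,140:420,::-1],(800,600),interpolation=cv2.INTER_CUBIC))
E
```

```text
clock: 16.2
eef_pos: [558.3, 126.7, 62.5]
tcp_rot: [3.141, 0.001, 2.85]
contact_force: [0.7, -0.0, -0.5]
opening: 0.21
grasp_force: 39.5
first shift xyz [ 1.2 -0.3  1.5] rotvec [0.0009 0.0011 0.0001] or shift after turn [ 1.2 -0.3  1.5] q6 -1.06
```

View pics/w6.png

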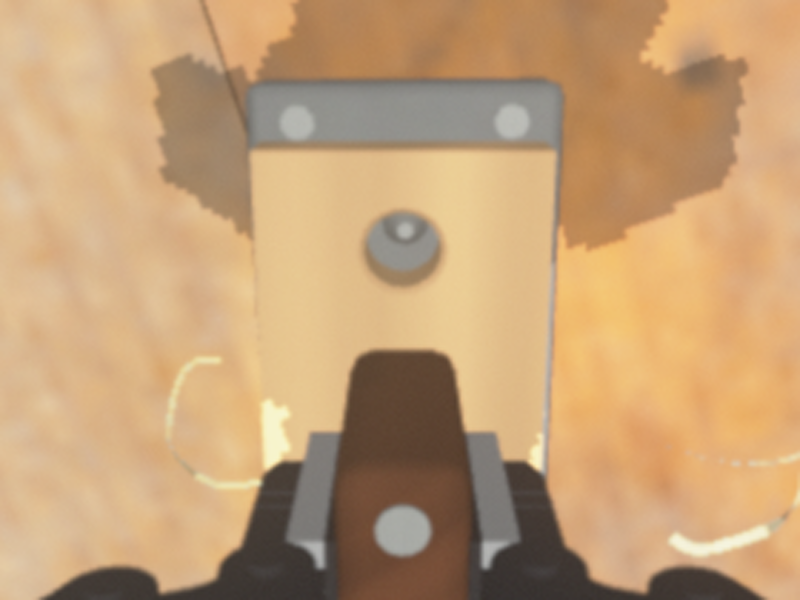

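Plain template over the plain holder: hole at (402,247) and pin tip in it at (405,231).

```bash
python3 - <<'E'
from h import *
fit((402.5,247),(405,231),ht=7.8)
E
```

```text
hole [39.51 -0.43  7.8 ] tip [3.891e+01 2.000e-02 2.269e+01] shift [-0.6   0.46 14.89]
```

```bash
python3 -m creep '[{"x":-0.6,"y":0.4,"z":4,"rx":0,"ry":0.001,"rz":0,"hand":5},{"x":0,"y":0,"z":4,"rx":0,"ry":0,"rz":0,"hand":5},{"x":0,"y":0,"z":4,"rx":0,"ry":0,"rz":0,"hand":5},{"x":0,"y":0,"z":0,"rx":0,"ry":0,"rz":0,"hand":5}]'
```

```text
clock: 16.75
eef_pos: [558.5, 126.9, 50.0]
tcp_rot: [3.141, -0.001, 2.85]
contact_force: [0.6, -0.0, -0.9]
opening: 0.211
grasp_force: 39.5
```

```bash
python3 -m creep '[{"x":0,"y":0,"z":4,"rx":0,"ry":0,"rz":0,"hand":5},{"x":0,"y":0,"z":4,"rx":0,"ry":0,"rz":0,"hand":5},{"x":0,"y":0,"z":4,"rx":0,"ry":0,"rz":0,"hand":5},{"x":0,"y":0,"z":3,"rx":0,"ry":0,"rz":0,"hand":5},{"x":0,"y":0,"z":0,"rx":0,"ry":0,"rz":0,"hand":5}]'
```

```text
clock: 17.38
eef_pos: [558.7, 126.9, 35.1]
tcp_rot: [3.141, -0.0, 2.85]
contact_force: [-0.5, 0.4, -1.4]
opening: 0.204
grasp_force: 39.5
```

Free descent; lower the last millimetre, release and lift.

```bash
python3 -m creep '[{"x":0,"y":0,"z":1.2,"rx":0,"ry":0,"rz":0,"hand":5},{"x":0,"y":0,"z":0,"rx":0,"ry":0,"rz":0,"hand":5},{"x":0,"y":0,"z":0,"rx":0,"ry":0,"rz":0,"hand":50},{"x":0,"y":0,"z":0,"rx":0,"ry":0,"rz":0,"hand":70},{"x":0,"y":0,"z":0,"rx":0,"ry":0,"rz":0,"hand":70},{"x":0,"y":0,"z":-15,"rx":0,"ry":0,"rz":0,"hand":70},{"x":0,"y":0,"z":-40,"rx":0,"ry":0,"rz":0,"hand":85},{"x":0,"y":0,"z":-50,"rx":0,"ry":0,"rz":0,"hand":85},{"x":0,"y":0,"z":-30,"rx":0,"ry":0,"rz":0,"hand":85},{"x":0,"y":0,"z":0,"rx":0,"ry":0,"rz":0,"hand":85}]'
python3 - <<'E'
from h import *
go(459.5,375.5,168,-0.295)
E
```

```text
clock: 18.62
eef_pos: [560.7, 127.3, 172.9]
tcp_rot: [3.138, 0.005, 2.85]
contact_force: [0.6, -0.8, -0.7]
opening: 0.997
grasp_force: 0.0
first shift xyz [168.3 208.6   4.8] rotvec [0.0038 0.0052 0.0033] or shift after turn [169.  208.1   4.9] q6 -1.06
```

```bash
python3 -m creep '[{"x":0,"y":0,"z":0,"rx":0.004,"ry":0.005,"rz":0.003,"hand":85},{"x":24,"y":29.7,"z":0,"rx":0,"ry":0,"rz":0,"hand":85},{"x":24,"y":29.7,"z":0,"rx":0,"ry":0,"rz":0,"hand":85},{"x":24,"y":29.7,"z":0,"rx":0,"ry":0,"rz":0,"hand":85},{"x":24,"y":29.7,"z":0,"rx":0,"ry":0,"rz":0,"hand":85},{"x":24,"y":29.7,"z":0,"rx":0,"ry":0,"rz":0,"hand":85},{"x":24,"y":29.7,"z":0,"rx":0,"ry":0,"rz":0,"hand":85},{"x":24,"y":29.7,"z":5,"rx":0,"ry":0,"rz":0,"hand":85},{"x":0,"y":0,"z":0,"rx":0,"ry":0,"rz":0,"hand":85},{"x":0,"y":0,"z":0,"rx":0,"ry":0,"rz":0,"hand":85}]'
python3 - <<'E'
from h import *
go(459.5,375.5,33,-0.295)
c=get_calibration('wrist'); f=grab_frame('wrist')
P=((proj(c,[[495,362,38],[422,385,38],[473,373,74],[446,380,74]]))).round(1); print(P)
m=(f.min(2)>165).astype(np.uint8); m[:, :255]=0; m[:,305:]=0; m[:130]=0;m[260:]=0
n,l,st,ce=cv2.connectedComponentsWithStats(m)
print([(st[i,4],ce[i].round(1).tolist()) for i in range(1,n) if 8<st[i,4]<200])
E
```

```text
clock: 19.88
eef_pos: [458.0, 373.8, 163.3]
tcp_rot: [-3.136, -0.006, 2.847]
contact_force: [0.9, -0.1, 0.8]
opening: 0.994
grasp_force: 0.0
first shift xyz [ -1.7   2.7 130.3] rotvec [-0.0053 -0.006   0.0008] or shift after turn [ -0.9   2.  130.3] q6 -0.6
[[281.2 240.8]
 [282.2 155.7]
 [286.4 230.1]
 [285.1 195.2]]
[(np.int32(14), [285.5, 156.3]), (np.int32(69), [286.0, 195.0]), (np.int32(65), [285.8, 230.1])]
```

```bash
python3 -m creep '[{"x":0,"y":0,"z":0,"rx":-0.005,"ry":-0.006,"rz":0,"hand":85},{"x":-0.9,"y":2.6,"z":35,"rx":0,"ry":0,"rz":0,"hand":85},{"x":0,"y":0,"z":40,"rx":0,"ry":0,"rz":0,"hand":85},{"x":0,"y":0,"z":30,"rx":0,"ry":0,"rz":0,"hand":85},{"x":0,"y":0,"z":18,"rx":0,"ry":0,"rz":0,"hand":70},{"x":0,"y":0,"z":6.5,"rx":0,"ry":0,"rz":0,"hand":50},{"x":0,"y":0,"z":0,"rx":0,"ry":0,"rz":0,"hand":30},{"x":0,"y":0,"z":0,"rx":0,"ry":0,"rz":0,"hand":5},{"x":0,"y":0,"z":0,"rx":0,"ry":0,"rz":0,"hand":5},{"x":0,"y":0,"z":0,"rx":0,"ry":0,"rz":0,"hand":5},{"x":0,"y":0,"z":0,"rx":0,"ry":0,"rz":0,"hand":5},{"x":0,"y":0,"z":0,"rx":0,"ry":0,"rz":0,"hand":5}]' 40
```

```text
clock: 21.42
eef_pos: [461.0, 377.6, 36.1]
tcp_rot: [3.138, 0.002, 2.847]
contact_force: [-0.0, 0.3, 6.6]
opening: 0.208
grasp_force: 40.1
```

```bash
python3 -m creep '[{"x":0,"y":0,"z":-10,"rx":0,"ry":0,"rz":0,"hand":5},{"x":0,"y":0,"z":-15,"rx":0,"ry":0,"rz":0,"hand":5},{"x":0,"y":0,"z":-30,"rx":0,"ry":0,"rz":0,"hand":5},{"x":0,"y":0,"z":-40,"rx":0,"ry":0,"rz":0,"hand":5},{"x":0,"y":0,"z":-15,"rx":0,"ry":0,"rz":0,"hand":5},{"x":0,"y":0,"z":0,"rx":0,"ry":0,"rz":-0.125,"hand":5},{"x":0,"y":0,"z":0,"rx":0,"ry":0,"rz":-0.125,"hand":5},{"x":0,"y":0,"z":0,"rx":0,"ry":0,"rz":-0.125,"hand":5},{"x":0,"y":0,"z":0,"rx":0,"ry":0,"rz":0,"hand":5}]'
python3 - <<'E'
from h import *
go(436.8,-327,120,0.085)
E
```

```text
clock: 22.55
eef_pos: [459.8, 376.6, 144.6]
tcp_rot: [3.141, 0.001, -3.062]
contact_force: [0.5, 0.4, -1.3]
opening: 0.206
grasp_force: 39.2
first shift xyz [  78.8 -699.6   23.8] rotvec [ 0.001   0.001  -0.0056] or shift after turn [  82.7 -699.1   24.6] q6 -0.97
```

```bash
python3 -m creep '[{"x":4.8,"y":-35,"z":0,"rx":0,"ry":0,"rz":-0.005,"hand":5},{"x":4.8,"y":-42,"z":0,"rx":0,"ry":0,"rz":0,"hand":5},{"x":4.8,"y":-42,"z":0,"rx":0,"ry":0,"rz":0,"hand":5},{"x":4.8,"y":-42,"z":0,"rx":0,"ry":0,"rz":0,"hand":5},{"x":4.8,"y":-42,"z":0,"rx":0,"ry":0,"rz":0,"hand":5},{"x":4.8,"y":-42,"z":0,"rx":0,"ry":0,"rz":0,"hand":5},{"x":4.8,"y":-42,"z":0,"rx":0,"ry":0,"rz":0,"hand":5},{"x":4.8,"y":-42,"z":0,"rx":0,"ry":0,"rz":0,"hand":5},{"x":4.8,"y":-42,"z":0,"rx":0,"ry":0,"rz":0,"hand":5},{"x":4.8,"y":-42,"z":0,"rx":0,"ry":0,"rz":0,"hand":5},{"x":4.8,"y":-42,"z":0,"rx":0,"ry":0,"rz":0,"hand":5},{"x":4.8,"y":-42,"z":0,"rx":0,"ry":0,"rz":0,"hand":5},{"x":4.8,"y":-42,"z":0,"rx":0,"ry":0,"rz":0,"hand":5},{"x":4.8,"y":-42,"z":0,"rx":0,"ry":0,"rz":0,"hand":5},{"x":4.8,"y":-42,"z":5,"rx":0,"ry":0,"rz":0,"hand":5},{"x":4.8,"y":-42,"z":8,"rx":0,"ry":0,"rz":0,"hand":5},{"x":4.8,"y":-34,"z":8,"rx":0,"ry":0,"rz":0,"hand":5},{"x":0,"y":0,"z":0,"rx":0,"ry":0,"rz":0,"hand":5},{"x":0,"y":0,"z":0,"rx":0,"ry":0,"rz":0,"hand":5}]'
python3 - <<'E'
from h import *
go(436.8,-327,65,0.085)
E
```

```text
clock: 24.92
eef_pos: [437.8, -325.9, 122.6]
tcp_rot: [3.139, 0.001, -3.059]
contact_force: [0.4, -0.3, -2.2]
opening: 0.204
grasp_force: 39.7
first shift xyz [ 1.1 -1.2 57.6] rotvec [ 0.0023  0.001  -0.002 ] or shift after turn [ 1.1 -1.  57.6] q6 -2.3
```

```bash
python3 -m creep '[{"x":0,"y":-1,"z":12,"rx":0.002,"ry":0.001,"rz":-0.002,"hand":5},{"x":0,"y":0,"z":20,"rx":0,"ry":0,"rz":0,"hand":5},{"x":0,"y":0,"z":18,"rx":0,"ry":0,"rz":0,"hand":5},{"x":0,"y":0,"z":7,"rx":0,"ry":0,"rz":0,"hand":5},{"x":0,"y":0,"z":0,"rx":0,"ry":0,"rz":0,"hand":5},{"x":0,"y":0,"z":0,"rx":0,"ry":0,"rz":0,"hand":5}]'
python3 - <<'E'
from h import *
go(436.8,-327,65,0.085)
f=grab_frame('wrist')
cv2.imwrite('pics/w7.png',cv2.resize(f[100:310,140:420,::-1],(800,600),interpolation=cv2.INTER_CUBIC))
E
```

```text
clock: 25.68
eef_pos: [438.7, -327.7, 66.3]
tcp_rot: [-3.14, 0.001, -3.054]
contact_force: [0.7, -1.0, -0.4]
opening: 0.206
grasp_force: 39.6
first shift xyz [1.8 0.9 1.3] rotvec [-0.0012  0.0013  0.0022] or shift after turn [1.8 0.9 1.3] q6 -2.3
```

View pics/w7.png

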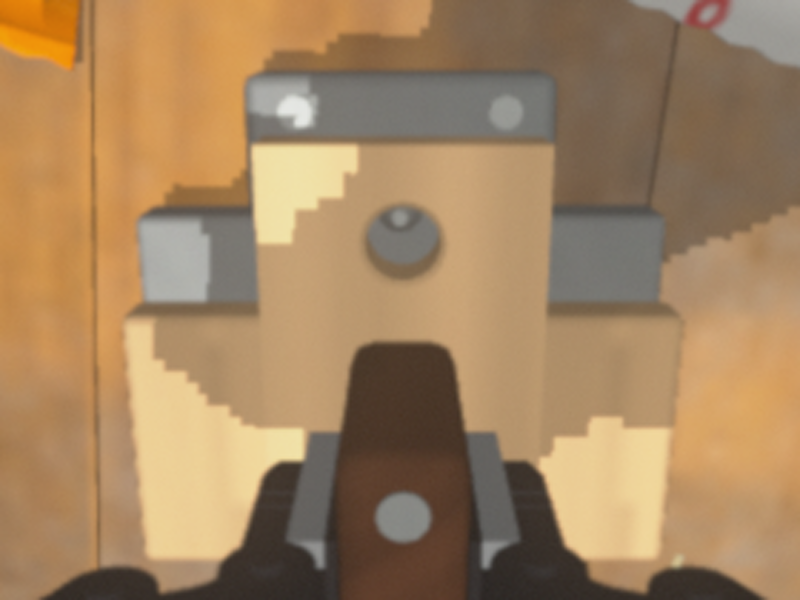

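Cross template over the cross holder: hole at (403,241) and pin tip at (400,217).

```bash
python3 - <<'E'
from h import *
fit((403,241),(400,217),ht=10.1)
E
```

```text
hole [40.13 -0.32 10.1 ] tip [40.89 -0.88 26.35] shift [ 0.76 -0.55 16.25]
```

```bash
python3 -m creep '[{"x":0.8,"y":-0.5,"z":4,"rx":-0.001,"ry":0.001,"rz":0.002,"hand":5},{"x":0,"y":0,"z":4,"rx":0,"ry":0,"rz":0,"hand":5},{"x":0,"y":0,"z":4,"rx":0,"ry":0,"rz":0,"hand":5},{"x":0,"y":0,"z":0,"rx":0,"ry":0,"rz":0,"hand":5}]'
```

```text
clock: 26.22
eef_pos: [437.3, -327.9, 53.3]
tcp_rot: [3.141, -0.001, -3.056]
contact_force: [-0.2, -0.4, -0.9]
opening: 0.204
grasp_force: 39.6
```

```bash
python3 -m creep '[{"x":0,"y":0,"z":4,"rx":0,"ry":0,"rz":0,"hand":5},{"x":0,"y":0,"z":4,"rx":0,"ry":0,"rz":0,"hand":5},{"x":0,"y":0,"z":4,"rx":0,"ry":0,"rz":0,"hand":5},{"x":0,"y":0,"z":3,"rx":0,"ry":0,"rz":0,"hand":5},{"x":0,"y":0,"z":0,"rx":0,"ry":0,"rz":0,"hand":5}]'
```

```text
clock: 26.85
eef_pos: [437.4, -327.9, 38.5]
tcp_rot: [3.141, -0.001, -3.056]
contact_force: [-0.1, -0.6, -1.4]
opening: 0.206
grasp_force: 39.6
```

```bash
python3 -m creep '[{"x":0,"y":0,"z":2,"rx":0,"ry":0,"rz":0,"hand":5},{"x":0,"y":0,"z":0,"rx":0,"ry":0,"rz":0,"hand":5},{"x":0,"y":0,"z":0,"rx":0,"ry":0,"rz":0,"hand":50},{"x":0,"y":0,"z":0,"rx":0,"ry":0,"rz":0,"hand":70},{"x":0,"y":0,"z":0,"rx":0,"ry":0,"rz":0,"hand":70},{"x":0,"y":0,"z":-15,"rx":0,"ry":0,"rz":0,"hand":70},{"x":0,"y":0,"z":-40,"rx":0,"ry":0,"rz":0,"hand":85},{"x":0,"y":0,"z":-50,"rx":0,"ry":0,"rz":0,"hand":85},{"x":0,"y":0,"z":-30,"rx":0,"ry":0,"rz":0,"hand":85},{"x":0,"y":0,"z":0,"rx":0,"ry":0,"rz":0,"hand":85}]'
python3 - <<'E'
from h import *
go(604.3,-137.5,165,-0.345)
E
```

```text
clock: 28.1
eef_pos: [439.0, -329.2, 175.3]
tcp_rot: [-3.138, 0.004, -3.056]
contact_force: [0.8, -0.0, -0.4]
opening: 0.995
grasp_force: 0.0
first shift xyz [-180.9  177.    10.4] rotvec [-0.0026  0.0047  0.4302] or shift after turn [-90.7 236.3  10.3] q6 -2.3
```

```bash
python3 -m creep '[{"x":0,"y":0,"z":0,"rx":-0.003,"ry":0.005,"rz":0.143,"hand":85},{"x":0,"y":0,"z":0,"rx":0,"ry":0,"rz":0.143,"hand":85},{"x":0,"y":0,"z":0,"rx":0,"ry":0,"rz":0.143,"hand":85},{"x":-13,"y":34,"z":0,"rx":0,"ry":0,"rz":0,"hand":85},{"x":-13,"y":34,"z":0,"rx":0,"ry":0,"rz":0,"hand":85},{"x":-13,"y":34,"z":0,"rx":0,"ry":0,"rz":0,"hand":85},{"x":-13,"y":34,"z":0,"rx":0,"ry":0,"rz":0,"hand":85},{"x":-13,"y":34,"z":0,"rx":0,"ry":0,"rz":0,"hand":85},{"x":-13,"y":34,"z":5,"rx":0,"ry":0,"rz":0,"hand":85},{"x":-13,"y":32,"z":5,"rx":0,"ry":0,"rz":0,"hand":85},{"x":0,"y":0,"z":0,"rx":0,"ry":0,"rz":0,"hand":85},{"x":0,"y":0,"z":0,"rx":0,"ry":0,"rz":0,"hand":85}]'
python3 - <<'E'
from h import *
go(604.3,-137.5,32,-0.345)
c=get_calibration('wrist'); f=grab_frame('wrist'); S=sense()
m=(f.min(2)>165).astype(np.uint8); m[:, :255]=0; m[:,305:]=0; m[:130]=0;m[260:]=0
n,l,st,ce=cv2.connectedComponentsWithStats(m); d=dict(c,p=S['eef_pos'],r=S['tcp_rot'])
print([(st[i,4],ce[i].round(1).tolist(),tl(d,(ce[i]+.5)/.7-.5,z=74).round(1)) for i in range(1,n) if 8<st[i,4]<200])
E
```

```text
clock: 29.6
eef_pos: [601.9, -136.7, 160.9]
tcp_rot: [3.141, -0.008, 2.798]
contact_force: [0.2, -0.0, -0.0]
opening: 0.995
grasp_force: 0.0
first shift xyz [-3.600e+00 -1.000e-01  1.289e+02] rotvec [ 0.0008 -0.0078  0.0017] or shift after turn [ -2.6   0.  128.9] q6 -1.46
[(np.int32(14), [280.5, 158.3], array([40.8, -0.2, 87.1])), (np.int32(76), [280.5, 198.3], array([11.2, -0.2, 87.1])), (np.int32(67), [280.4, 233.8], array([-17.1,  -0.3,  87.1]))]
```

Screws detected mid at tool (-3,-0.2), consistent with the plan. Grasping the round template.

```bash
python3 -m creep '[{"x":0,"y":0,"z":0,"rx":0.001,"ry":-0.008,"rz":0.002,"hand":85},{"x":-2.5,"y":-0.2,"z":35,"rx":0,"ry":0,"rz":0,"hand":85},{"x":0,"y":0,"z":40,"rx":0,"ry":0,"rz":0,"hand":85},{"x":0,"y":0,"z":28,"rx":0,"ry":0,"rz":0,"hand":85},{"x":0,"y":0,"z":18,"rx":0,"ry":0,"rz":0,"hand":70},{"x":0,"y":0,"z":6.5,"rx":0,"ry":0,"rz":0,"hand":50},{"x":0,"y":0,"z":0,"rx":0,"ry":0,"rz":0,"hand":30},{"x":0,"y":0,"z":0,"rx":0,"ry":0,"rz":0,"hand":5},{"x":0,"y":0,"z":0,"rx":0,"ry":0,"rz":0,"hand":5},{"x":0,"y":0,"z":0,"rx":0,"ry":0,"rz":0,"hand":5},{"x":0,"y":0,"z":0,"rx":0,"ry":0,"rz":0,"hand":5},{"x":0,"y":0,"z":0,"rx":0,"ry":0,"rz":0,"hand":5}]' 40
```

```text
clock: 31.15
eef_pos: [606.1, -137.9, 35.1]
tcp_rot: [3.141, 0.004, 2.796]
contact_force: [-0.1, -1.2, 6.8]
opening: 0.201
grasp_force: 42.8
```

```bash
python3 -m creep '[{"x":0,"y":0,"z":-10,"rx":0,"ry":0,"rz":0,"hand":5},{"x":0,"y":0,"z":-15,"rx":0,"ry":0,"rz":0,"hand":5},{"x":0,"y":0,"z":-30,"rx":0,"ry":0,"rz":0,"hand":5},{"x":0,"y":0,"z":-40,"rx":0,"ry":0,"rz":0,"hand":5},{"x":0,"y":0,"z":-15,"rx":0,"ry":0,"rz":0,"hand":5},{"x":0,"y":0,"z":0,"rx":0,"ry":0,"rz":-0.05,"hand":5},{"x":0,"y":0,"z":0,"rx":0,"ry":0,"rz":0,"hand":5}]'
python3 - <<'E'
from h import *
go(459.7,375.5,120,-0.298)
E
```

```text
clock: 32.02
eef_pos: [604.8, -137.5, 144.0]
tcp_rot: [3.141, 0.001, 2.846]
contact_force: [-0.5, 0.1, -0.8]
opening: 0.206
grasp_force: 41.8
first shift xyz [288.4 448.4  23.6] rotvec [0.0002 0.0014 0.002 ] or shift after turn [289.3 447.8  24. ] q6 -1.5
```

```bash
python3 -m creep '[{"x":20,"y":30,"z":0,"rx":0,"ry":0,"rz":0.002,"hand":5},{"x":22.5,"y":35,"z":0,"rx":0,"ry":0,"rz":0,"hand":5},{"x":22.5,"y":35,"z":0,"rx":0,"ry":0,"rz":0,"hand":5},{"x":22.5,"y":35,"z":0,"rx":0,"ry":0,"rz":0,"hand":5},{"x":22.5,"y":35,"z":0,"rx":0,"ry":0,"rz":0,"hand":5},{"x":22.5,"y":35,"z":0,"rx":0,"ry":0,"rz":0,"hand":5},{"x":22.5,"y":35,"z":0,"rx":0,"ry":0,"rz":0,"hand":5},{"x":22.5,"y":35,"z":0,"rx":0,"ry":0,"rz":0,"hand":5},{"x":22.5,"y":35,"z":0,"rx":0,"ry":0,"rz":0,"hand":5},{"x":22.5,"y":35,"z":0,"rx":0,"ry":0,"rz":0,"hand":5},{"x":22.5,"y":35,"z":8,"rx":0,"ry":0,"rz":0,"hand":5},{"x":22.5,"y":35,"z":8,"rx":0,"ry":0,"rz":0,"hand":5},{"x":20,"y":33,"z":8,"rx":0,"ry":0,"rz":0,"hand":5},{"x":0,"y":0,"z":0,"rx":0,"ry":0,"rz":0,"hand":5},{"x":0,"y":0,"z":0,"rx":0,"ry":0,"rz":0,"hand":5}]'
python3 - <<'E'
from h import *
go(459.7,375.5,64,-0.298)
E
```

```text
clock: 33.9
eef_pos: [461.3, 374.4, 119.1]
tcp_rot: [-3.14, 0.001, 2.844]
contact_force: [-0.8, -0.1, -1.2]
opening: 0.201
grasp_force: 41.7
first shift xyz [ 1.9  0.6 55.1] rotvec [-0.0012  0.0012  0.0002] or shift after turn [ 1.8  0.6 55.1] q6 -0.59
```

```bash
python3 -m creep '[{"x":0.4,"y":0.6,"z":12,"rx":-0.001,"ry":0.001,"rz":0,"hand":5},{"x":0,"y":0,"z":20,"rx":0,"ry":0,"rz":0,"hand":5},{"x":0,"y":0,"z":16,"rx":0,"ry":0,"rz":0,"hand":5},{"x":0,"y":0,"z":7,"rx":0,"ry":0,"rz":0,"hand":5},{"x":0,"y":0,"z":0,"rx":0,"ry":0,"rz":0,"hand":5},{"x":0,"y":0,"z":0,"rx":0,"ry":0,"rz":0,"hand":5}]'
python3 - <<'E'
from h import *
go(459.7,375.5,64,-0.298)
f=grab_frame('wrist')
cv2.imwrite('pics/w8.png',cv2.resize(f[100:310,140:420,::-1],(800,600),interpolation=cv2.INTER_CUBIC))
E
```

```text
clock: 34.65
eef_pos: [461.9, 376.0, 65.1]
tcp_rot: [3.14, 0.001, 2.844]
contact_force: [0.5, 0.5, -1.4]
opening: 0.208
grasp_force: 41.7
first shift xyz [ 1.9 -1.1  1.1] rotvec [0.0018 0.0012 0.0002] or shift after turn [ 1.9 -1.1  1.1] q6 -0.59
```

View pics/w8.png

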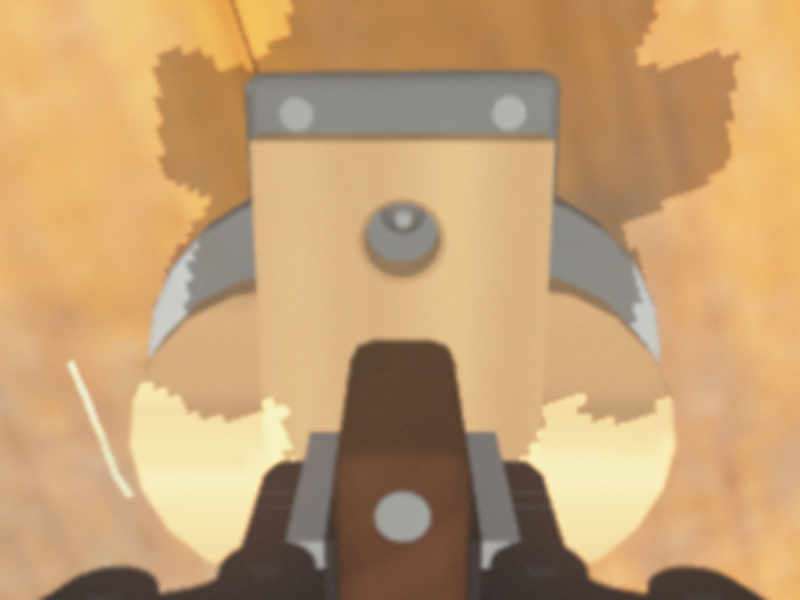

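Round template over the round holder: hole at (402,238) and pin tip at (403,219).

```bash
python3 - <<'E'
from h import *
fit((402,238),(403,219),ht=9.1)
E
```

```text
hole [40.75 -0.55  9.1 ] tip [40.62 -0.37 25.22] shift [-0.14  0.18 16.12]
```

```bash
python3 -m creep '[{"x":0,"y":0.2,"z":4,"rx":0.001,"ry":0.001,"rz":0,"hand":5},{"x":0,"y":0,"z":4,"rx":0,"ry":0,"rz":0,"hand":5},{"x":0,"y":0,"z":4,"rx":0,"ry":0,"rz":0,"hand":5},{"x":0,"y":0,"z":0,"rx":0,"ry":0,"rz":0,"hand":5}]'
```

```text
clock: 35.2
eef_pos: [461.3, 375.7, 52.2]
tcp_rot: [-3.141, -0.001, 2.844]
contact_force: [-0.2, -0.8, -1.6]
opening: 0.203
grasp_force: 41.7
```

```bash
python3 -m creep '[{"x":0,"y":0,"z":4,"rx":0,"ry":0,"rz":0,"hand":5},{"x":0,"y":0,"z":4,"rx":0,"ry":0,"rz":0,"hand":5},{"x":0,"y":0,"z":4,"rx":0,"ry":0,"rz":0,"hand":5},{"x":0,"y":0,"z":3,"rx":0,"ry":0,"rz":0,"hand":5},{"x":0,"y":0,"z":0,"rx":0,"ry":0,"rz":0,"hand":5}]'
```

```text
clock: 35.83
eef_pos: [461.4, 375.8, 37.3]
tcp_rot: [-3.141, -0.001, 2.844]
contact_force: [-0.5, -0.0, -1.7]
opening: 0.206
grasp_force: 41.7
```

Lower, release, lift and back off clear of the views.

```bash
python3 -m creep '[{"x":0,"y":0,"z":1.8,"rx":0,"ry":0,"rz":0,"hand":5},{"x":0,"y":0,"z":0,"rx":0,"ry":0,"rz":0,"hand":5},{"x":0,"y":0,"z":0,"rx":0,"ry":0,"rz":0,"hand":50},{"x":0,"y":0,"z":0,"rx":0,"ry":0,"rz":0,"hand":70},{"x":0,"y":0,"z":0,"rx":0,"ry":0,"rz":0,"hand":70},{"x":0,"y":0,"z":-15,"rx":0,"ry":0,"rz":0,"hand":70},{"x":0,"y":0,"z":-40,"rx":0,"ry":0,"rz":0,"hand":85},{"x":0,"y":0,"z":-50,"rx":0,"ry":0,"rz":0,"hand":85},{"x":0,"y":0,"z":-50,"rx":0,"ry":0,"rz":0,"hand":85},{"x":35,"y":25,"z":-10,"rx":0,"ry":0,"rz":0,"hand":85},{"x":35,"y":25,"z":0,"rx":0,"ry":0,"rz":0,"hand":85},{"x":35,"y":25,"z":0,"rx":0,"ry":0,"rz":0,"hand":85},{"x":35,"y":25,"z":0,"rx":0,"ry":0,"rz":0,"hand":85},{"x":35,"y":25,"z":0,"rx":0,"ry":0,"rz":0,"hand":85},{"x":35,"y":25,"z":0,"rx":0,"ry":0,"rz":0,"hand":85},{"x":0,"y":0,"z":0,"rx":0,"ry":0,"rz":0,"hand":85},{"x":0,"y":0,"z":0,"rx":0,"ry":0,"rz":0,"hand":85}]'
python3 - <<'E'
from h import *
f=grab_frame('top')[:,:,::-1]; g=grab_frame('side')[:,:,::-1]
def cr(f,cx,cy,w=100,h=75): 
    x=int(cx*.7-w/2);y=int(cy*.7-h/2); return cv2.resize(f[y:y+h,x:x+w],(400,300),interpolation=cv2.INTER_CUBIC)
for nm,im,ps in (('e1',f,((237,365),(360,315),(590,377),(492,292))),('e2',g,((327,243),(384,287),(385,443),(438,358)))):
    o=[cr(im,*p) for p in ps]
    cv2.imwrite(f'pics/{nm}.png',np.vstack([np.hstack(o[:2]),np.hstack(o[2:])]))
E
```

```text
clock: 37.95
eef_pos: [304.9, 580.5, 201.4]
tcp_rot: [3.141, 0.0, 2.844]
contact_force: [-0.3, 0.2, 0.1]
opening: 0.995
grasp_force: 0.0
```

View pics/e2.png

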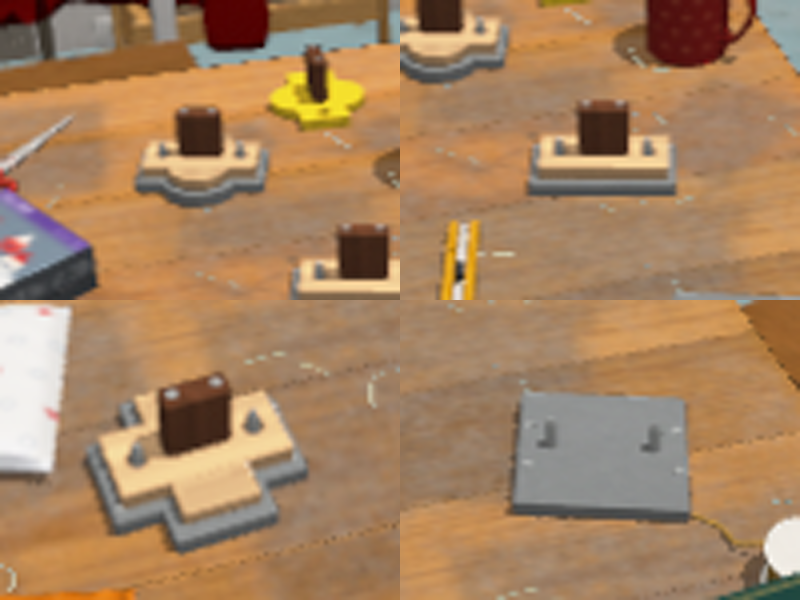

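View pics/e1.png

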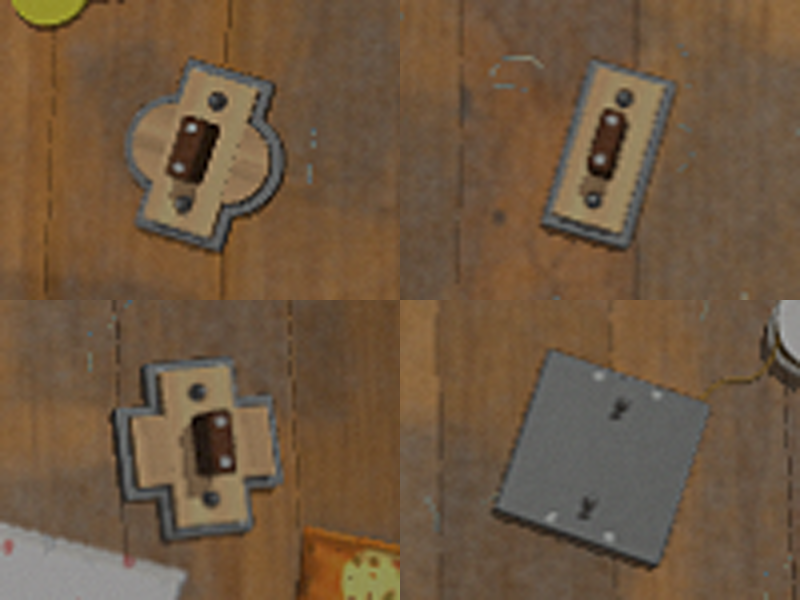

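Both views show all three templates fully down on matching bases with the pins standing proud. The square holder is empty, and no bystander in view has moved.

```bash
python3 -c "
from rig import *
print(sign_off())"
```

```text
the job is handed in; nothing more can be done
None
```

The plain, cross and round templates are each fully down on their matching holders, the square holder is empty again, and the box cutter, mug and spool were left alone; handed in at about 38 s.

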